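# Switch off the antenna analyser and lever out its battery cover

## Robot

A 6-joint arm with a two-finger parallel gripper is mounted at the origin on the work surface. World frame = base frame: x ahead of the robot, y to its left, z up, the work surface at z = 0. Lengths are in m, angles in degrees, forces in N, time in s.
With the tool pointing down it reaches from about 0.35 to 0.875 m from the base axis. Payload 4.2 kg.
Tool frame: the origin (TCP) lies on the centre line of the jaws, within the pads' length; the fingertips stand 19 mm ahead of it and the grasp point (between the pads) is the TCP; z points along the fingers, y is the line along which they close (so a half turn about z gives the same grasp; the last joint's range is limited). The gripper opens to 87 mm and grips with 3 to 60 N. Pads are 19 mm wide; open, the fingers measure 117 mm over their backs; the gripper's body (75 mm by 190 mm) begins 51 mm behind the grasp point.
Start: joints at [-61.902, 22.042, 0.453, 0, -68.411, -14.817], TCP at [0.144, -0.608, 0.242] pointing down, gripper open.
Joint ranges: [-179.83, 179.83], [-69.29, 118.12], [-61.27, 80.66], [-181.25, 117.63], [-171.15, -9.14], [-177.46, 177.46]. Speed limits (degrees/s): [159.86, 159.86, 180, 180, 180, 180].

## Interface

Orientations are given as a 3x3 rotation matrix whose columns are the frame's x, y, z axes.
In Python, from station import manip gives the robot as it stands. The module is installed in compiled form; this text tells all that it offers.
- The arm moves only by the tool play_rows, never from a script. Its argument "series" is a list of rows, each a list of 5 numbers: the opening, from 0 (shut) to 1 (fully open), then the shift along the world's x, y, z in mm, then the turn about the world's z in degrees. A call has 1 to 8 rows; each row shifts and turns the commanded pose from where the row before left it; what a row does not reach is not made up. A row lasts 1/8 s, in which the tool goes at most 62.5 mm and 10.7 degrees, less where a joint would pass 70% of its speed; a pose out of reach is approached as far as the arm can. A call with a gripper value outside its range is refused whole. The fingers move at their own pace and stop on an object; "force" is the grip in N (left out, the last holds). Time passes only in rows, so rows that do not move let the fingers close. It gives the time, the measured TCP pose, the force, the opening and the grip force at its end, in the units of the state.
- manip.state(): the state, without advancing time (a new reading comes with each control period).
- manip.capture(name): name is "side" or "top" or "wrist"; returns the picture (400x640x3 uint8, red, green, blue); there is no depth.
- manip.camera_model(name): a dict with "camera_matrix" (3x3 intrinsics, pixels), "k1" (the pictures are not rectified: a ray, as slopes to the right and down, at radius r is drawn at 1 + k1 r^2 times it, then the intrinsics apply), "rvec" (rotation vector, rad) and "tvec" (3), from world to camera coordinates, as OpenCV has them. Camera axes: x right, y down, z forward; pixel columns grow to the right and rows downward; lengths in m; the calibration is good to about 2 mm. A picture is of the moment at which its call begins: read the wrist's pose just before it. camera_model takes no time and is no camera call; for the wrist camera it gives the pose at the moment of the call.
- manip.sign_off(): hands the job in; it is judged then, once.
The state is a dict: "clock": time; "q": joint angles; "qvel": joint speeds; "joint_torque": joint torques, N m; "position": TCP position; "eef_rot": TCP orientation; "contact_force": force on the tool from outside, world axes, zero at the start; "torque": the same for the moment, N m; "grip_width": opening from 0.0 (shut) to 1.0 (fully open); "finger_force": force on a finger pad.
Only numpy, scipy, OpenCV 4.12 (cv2) and the standard library are available. Lean on these libraries where they do the work, as an engineer would, in place of code of your own. Each camera call takes 0.05 s, during which the arm holds its last target. There are 200 camera calls.

## Task

First switch the antenna analyser off by turning its selector so that it points at the long raised bar. Then lever the snap-in battery cover loose with the pry bar at its notch, and lay the cover flat on the cork mat, well over its middle. Finish with the selector still off and the pry bar lying flat on the desk, clear of analyser and cover, and leave everything else on the desk where it is.

Things in the scene. Friction and masses are not known exactly. Their poses are not given: they have to be found in the camera images.
- analyser: Grey bench instrument fixed to the desk, its +x roughly towards the robot, 150 (x) x 210 (y) x 50 mm high. Origin: centre of its underside, z up. In its flat top (z 50): battery cover, centre at x -10, y 48; selector at x -3, y -50; at the cover's +x edge a pry notch, 28 mm wide in y, 15 mm long in x. Two sockets stand 18 mm out of the +x face at y -60 and -20, 20 to 36 mm up
- crest (a point): Middle of the notch's outer (+x) top edge, the fulcrum; analyser axes. From here a ramp falls at 40 degrees towards -x to a floor 20 mm below the top, which runs on under the cover, whose edge is 15 mm away. A blade slid down the ramp at 40 to 45 degrees gets under the cover; pressing the handle down levers on this edge. The case ends 20 mm beyond
- off_mark (a point): Middle of the long raised steel bar (22 x 6 mm) on the case top that marks OFF; the three other selector positions have round dots
- selector (a joint): Angle of the selector in rad, growing anticlockwise from above, stops at 0 and 1.65. It clicks into 0, 0.55 (OFF, the bar mark), 1.10 and 1.65. At value q it points at angle q - 0.825 from the analyser's x axis. A click takes up to about 0.1 N m
- selector_grip (a point): On the selector's axis, 20 mm above the case top. Black disc 52 mm across, 8 mm high, with a grip bar 50 long, 12 wide, 7 to 27 mm above the case top, along this point's x axis, which points the way the selector points; the pointing end has a steel inlay
- cover: Black battery cover, plate 100 (x) x 64 (y) x 8 mm, about 90 g. Origin: centre of the plate's underside, z up; analyser axes while seated, top flush with the case. Four feet reach 13 mm down (x about +-40, y +-24); those at +x are held by hidden spring catches. At the notch its +x edge is a lip 4 mm thick (z 4 to 8), 14 mm deep, 30 wide
- cover_lip (a point): Top of the cover at the middle of its +x edge, over the notch. Lifting it takes about 10 to 20 N; the catches let go when it has risen 3 to 5 mm, then springs raise this end to about 12 mm above the case top, where it stays and can be gripped across the 64 mm width, some 15 mm behind the edge
- prybar: Flat pry bar, 190 mm, about 160 g: wooden handle 100 long x 18 wide x 24 high (x -95 to 5), then a straight steel blade 12 wide, 4 thick, its middle plane 12 mm above the handle's underside. Origin: handle underside, 95 mm from either end of the bar; x points to the tip. Lies on the desk, tip roughly away from the robot
- prybar_tip (a point): Middle of the blade's end, 95 mm ahead of the bar's origin and 12 mm above it
- prybar_grip (a point): Middle of the handle where it is best gripped, 30 mm behind the origin, 12 mm up (125 mm from the tip)
- mat: Cork mat, 180 (x) x 150 (y) x 3 mm, fixed to the desk. Origin: centre of its underside
- tube: Glass vacuum tube standing upright on its black base, 118 mm high, 50 mm across, origin at its foot; leave alone
- insulator: Grey egg insulator, 70 x 48 mm, lying, origin below its middle; leave alone
- plug1: Nickel antenna plug, 70 x 20 mm, lying, origin below its middle; leave alone
- plug2: A second such plug; leave alone
- microphone: Chrome desk microphone head on a round foot, 130 mm high, foot 90 mm across, origin at its foot; leave alone
- mug: White mug, 80 mm across, 90 mm high, origin at its foot; leave alone
There are look-alikes about, which are no part of the job. Of the things that look like the prybar, the smaller one is meant.

How it is judged (in metres and radians):
On the way, in this order (a step that is already met when the one before it is completed fails the run):
1. the selector clicked to OFF (within 0.1 rad) while the cover is still in its seat (value of joint selector between 0.45 and 0.65 rad and z of cover_lip in the frame of analyser below 0.0515 m), for 0.2 s.
2. the cover's lip levered up at least 2 mm by the pry bar, with no finger on the cover (z of cover_lip in the frame of analyser above 0.052 m and contact force between prybar and cover above 1 N and contact force between the fingers and cover below 0.2 N), for 0.01 s.
At the end, for the whole second after the job is handed in: The selector is at OFF (0.45 to 0.65 rad); the cover lies flat (either face up, within 0.2 rad) and still on the mat, its centre over the mat (within 80 mm in mat x and 65 mm in mat y of the mat's centre); the pry bar lies flat and still on the desk, touching neither analyser nor cover (value of joint selector between 0.45 and 0.65 rad and height (world z) of cover below 0.024 m and (angle between cover's own z axis and vertical below 0.2 rad or angle between cover's own z axis and vertical above 2.94 rad) and x of cover in the frame of mat between -0.08 and 0.08 m and y of cover in the frame of mat between -0.065 and 0.065 m and linear speed of each of cover, prybar below 0.02 m/s and height (world z) of prybar_grip below 0.022 m and height (world z) of prybar_tip below 0.03 m and contact force between prybar and analyser below 0.2 N and contact force between prybar and cover below 0.2 N).
It fails at once if a bystander (tube, insulator, plug, microphone or mug) pushed more than 40 mm (distance of any of tube, insulator, plug1, plug2, microphone, mug from where it was at the start of the episode above 0.04 m).
It fails at once if the tube or the microphone tipped over (angle between any of tube, microphone's own z axis and vertical above 0.6 rad).
It also fails if it takes over 72 s, if anything falls off the work surface, if the arm or the gripper's body presses on something with over 40 N, if the wrist force passes 120 N, or if a joint passes its speed limit or range.

## Working session

There is one attempt and no reset: what is moved stays moved. The work goes in short steps, Python scripts to look and compute and a tool call to move; the robot and the scene stay as the last step left them, time stands still between calls to the robot, and variables do not carry over. Pictures are saved under pics/ and viewed, at most 10 in all, crops included, and the job is handed in when it is done.

Besides the shell and the picture viewer there is one more tool, called after "Emit:" in YAML: its name, and indented under it one key for each argument. play_rows: Moves the arm, as the interface text tells. Its arguments: {"type":"object","properties":{"series":{"type":"array"},"force":{"type":"number"}},"required":["series"]}

```bash
mkdir -p pics
cat > h.py <<'E'
import numpy as np, cv2
from station import manip
def cam(n):
    m=manip.camera_model(n); K=np.array(m["camera_matrix"],float); R=cv2.Rodrigues(np.array(m["rvec"],float))[0]; t=np.array(m["tvec"],float).ravel()
    return K,float(m["k1"]),R,t
def ray(c,uv):
    K,k1,R,t=c; d=np.linalg.solve(K,np.array([uv[0],uv[1],1.0]))[:2]
    s=d.copy()
    for _ in range(30): s=d/(1+k1*(s@s))
    v=R.T@np.array([s[0],s[1],1]); return -R.T@t, v/np.linalg.norm(v)
def onz(c,uv,z):
    o,v=ray(c,uv); return o+v*(z-o[2])/v[2]
def proj(c,p):
    K,k1,R,t=c; x=R@np.asarray(p,float)+t; s=x[:2]/x[2]; s=s*(1+k1*(s@s)); return (K@np.array([s[0],s[1],1]))[:2]
def tri(c1,a,c2,b):
    o,v=ray(c1,a);p,w=ray(c2,b); A=np.stack([v,-w],1); k=np.linalg.lstsq(A,p-o,rcond=None)[0]
    P,Q=o+v*k[0],p+w*k[1]; return (P+Q)/2,np.linalg.norm(P-Q)
def save(n,im,crop=None,s=1):
    if crop: im=im[crop[1]:crop[3],crop[0]:crop[2]]
    im=cv2.resize(im,None,fx=s,fy=s,interpolation=cv2.INTER_CUBIC); cv2.imwrite(f"pics/{n}.png",im[...,::-1])
E
python3 - <<'E'
from h import *
for n in("top","side"):
    c=cam(n);im=manip.capture(n);np.save(f"{n}0.npy",im);save(n+"0",im,s=1.25)
    print(n,c[0].round(1).tolist(),c[1],(-c[2].T@c[3]).round(3),c[2].round(2).tolist())
c=cam("wrist");print((-c[2].T@c[3]).round(3),c[0].round(1).tolist(),c[2].round(3).tolist())
s=manip.state();print(s["position"],s["eef_rot"],s["grip_width"])
E
```

```text
top [[512.0, 0.0, 321.4], [0.0, 512.0, 199.5], [0.0, 0.0, 1.0]] -0.06334915635695629 [0.182 0.007 1.609] [[-0.02, -1.0, -0.0], [-0.97, 0.02, -0.23], [0.23, -0.0, -0.97]]
side [[370.0, 0.0, 322.4], [0.0, 370.0, 193.7], [0.0, 0.0, 1.0]] -0.022466120911064598 [0.092 0.845 0.942] [[-0.89, -0.46, 0.01], [-0.33, 0.61, -0.72], [0.33, -0.64, -0.69]]
[ 0.071 -0.625  0.384] [[290.3, 0.0, 318.9], [0.0, 290.3, 194.8], [0.0, 0.0, 1.0]] [[-0.23, 0.973, 0.002], [0.936, 0.221, 0.273], [0.265, 0.065, -0.962]]
[ 0.14347942 -0.6077901   0.24056973] [[-9.73291430e-01 -2.29572398e-01 -5.52848795e-04]
 [-2.29573041e-01  9.73289587e-01  1.89687371e-03]
 [ 1.02612128e-04  1.97313011e-03 -9.99998048e-01]] 0.9949560418628737
```

View pics/top0.png

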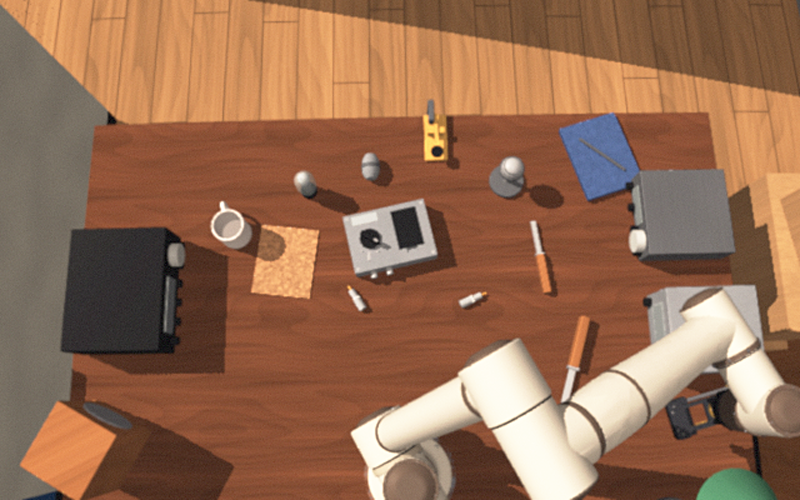

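View pics/side0.png

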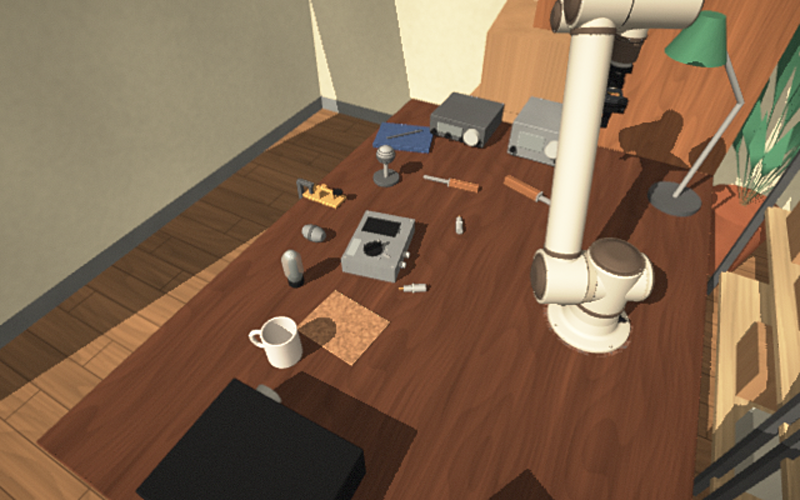

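Top (800×500): analyser centred near (390,237), with the black cover at (408,228) and the selector at (371,240). The mat is at (286,262), and the small pry bar runs from tip (534,222) to handle end (546,293). The side view confirms this; the bigger bar with its tip towards the robot is the look-alike.

Run:
```python
from h import *
c=cam("top")
for n,uv,z in [("an corners",(347,216),.05),("",(424,199),.05),("",(437,252),.05),("",(357,268),.05),("cover",(408,228),.05),("sel",(371,240),.07),("mat",(286,262),.003),("tip",(534,222),.012),("hend",(546,293),.012),("tube foot",(312,192),0),("mug",(232,232),.05),("plug1",(357,299),.01),("plug2",(473,299),.01),("mic",(507,185),.01),("insul",(370,167),.02),("big bar tip",(567,400),.01),("big end",(583,318),.012)]:
    print(n,onz(c,np.array(uv)/1.25,z).round(3))
```

```text
an corners [0.632 0.143 0.05 ]
 [ 0.673 -0.054  0.05 ]
 [ 0.534 -0.082  0.05 ]
 [0.498 0.118 0.05 ]
cover [ 0.598 -0.011  0.05 ]
sel [0.564 0.081 0.07 ]
mat [0.527 0.304 0.003]
tip [ 0.617 -0.339  0.012]
hend [ 0.431 -0.357  0.012]
tube foot [0.715 0.24  0.   ]
mug [0.597 0.434 0.05 ]
plug1 [0.426 0.121 0.01 ]
plug2 [ 0.42  -0.171  0.01 ]
mic [ 0.72  -0.275  0.01 ]
insul [0.774 0.085 0.02 ]
big bar tip [ 0.165 -0.391  0.01 ]
big end [ 0.365 -0.446  0.012]
```

Emit:
play_rows:
  series:
    - [1,45,30,0,0]
    - [1,45,30,0,0]
    - [1,45,30,0,0]
    - [1,45,30,0,-2]
    - [1,45,30,-10,-2]
    - [1,45,30,-10,-2]
    - [1,45,30,-10,-2]
    - [1,0,30,-10,0]

```text
clock: 1.1
position: [0.4612, -0.3667, 0.2]
eef_rot: [[-0.996, -0.094, -0.001], [-0.094, 0.996, 0.0], [0.001, 0.0, -1.0]]
contact_force: [-0.6, 0.7, 0.1]
grip_width: 1.002
finger_force: 0.0
```

Run:
```python
from h import *
s=manip.state();print(s["position"],s["eef_rot"].round(4) if hasattr(s["eef_rot"],'round') else s["eef_rot"],s["clock"])
c=cam("wrist");im=manip.capture("wrist");np.save("w1.npy",im);np.save("w1c.npy",np.array(c,dtype=object),allow_pickle=True);save("w1",im,s=1.25)
```

```text
[ 0.46115195 -0.36673301  0.20003532] [[-9.956e-01 -9.420e-02 -5.000e-04]
 [-9.420e-02  9.956e-01  4.000e-04]
 [ 5.000e-04  4.000e-04 -1.000e+00]] 1.1
```

View pics/w1.png

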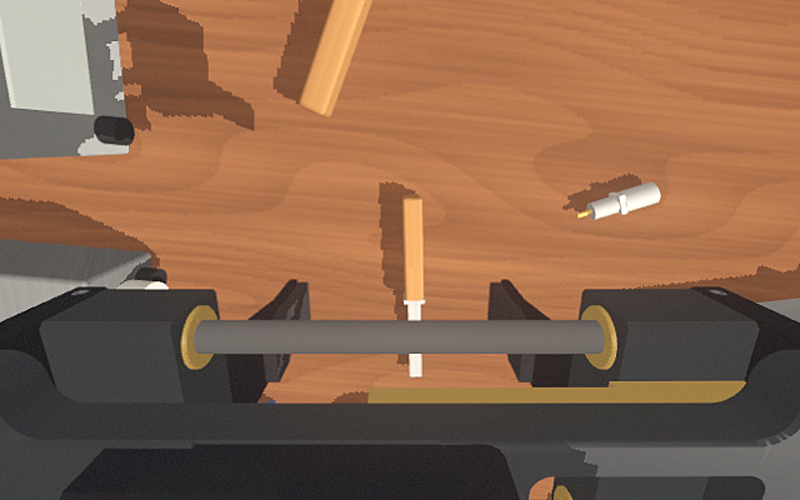

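Emit:
play_rows:
  series:
    - [1,10,48,0,0]
    - [1,10,48,0,0]
    - [1,0,48,0,0]
    - [1,0,48,0,1]
    - [1,0,48,0,1]
    - [1,0,48,0,1]
    - [1,0,48,0,0]
    - [1,0,20,0,0]

```text
clock: 2.15
position: [0.4782, -0.0104, 0.2015]
eef_rot: [[-0.989, -0.146, -0.0], [-0.146, 0.989, 0.0], [0.0, 0.0, -1.0]]
contact_force: [-0.2, -0.5, 0.8]
grip_width: 0.998
finger_force: 0.0
```

Run:
```python
from h import *
s=manip.state();print(s["position"],s["eef_rot"],s["clock"])
c=cam("wrist");im=manip.capture("wrist");np.save("w2.npy",im);np.save("w2c.npy",np.array(c,dtype=object),allow_pickle=True);save("w2",im,s=1.25)
```

```text
[ 0.47820702 -0.01039312  0.20147752] [[-9.89227045e-01 -1.46389148e-01 -2.66854728e-04]
 [-1.46389194e-01  9.89227060e-01  1.63583923e-04]
 [ 2.40033007e-04  2.00886290e-04 -9.99999951e-01]] 2.15
```

View pics/w2.png

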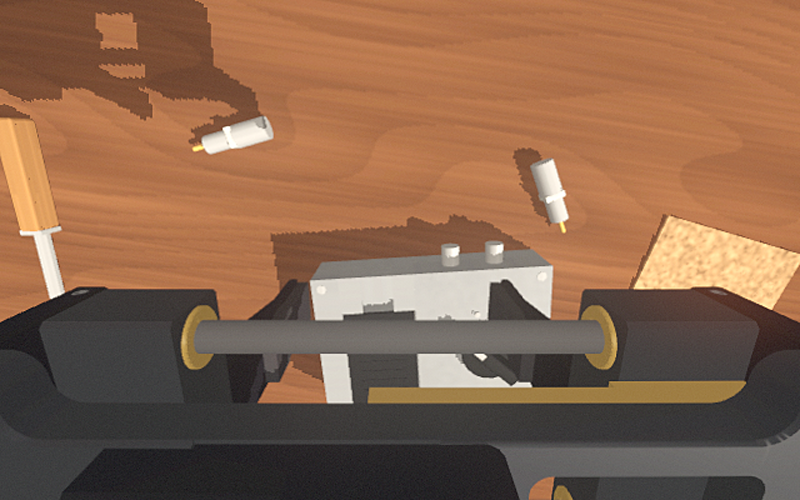

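Wrist 1 shows the pry bar: handle end (413,199), handle/blade joint (414,300) and tip (416,377). Wrist 2 shows the analyser's front corners (311,280) and (552,265), but the gripper hides the rest, so I'll look from further out.

Emit:
play_rows:
  series:
    - [1,40,0,10,0]
    - [1,45,5,10,0]
    - [1,45,10,10,0]
    - [1,45,10,10,0]
    - [1,10,5,10,0]
    - [1,0,0,0,0]

```text
clock: 2.95
position: [0.6642, 0.0174, 0.251]
eef_rot: [[-0.99, -0.144, -0.0], [-0.144, 0.99, -0.0], [0.0, 0.0, -1.0]]
contact_force: [-0.9, 0.2, 0.0]
grip_width: 0.998
finger_force: 0.0
```

Run:
```python
from h import *
s=manip.state();print(s["position"],s["clock"])
c=cam("wrist");im=manip.capture("wrist");np.save("w3.npy",im);np.save("w3c.npy",np.array(c,dtype=object),allow_pickle=True);save("w3",im,(100,0,600,240),s=1.6)
```

```text
[0.66422418 0.01743719 0.25101886] 2.95
```

View pics/w3.png

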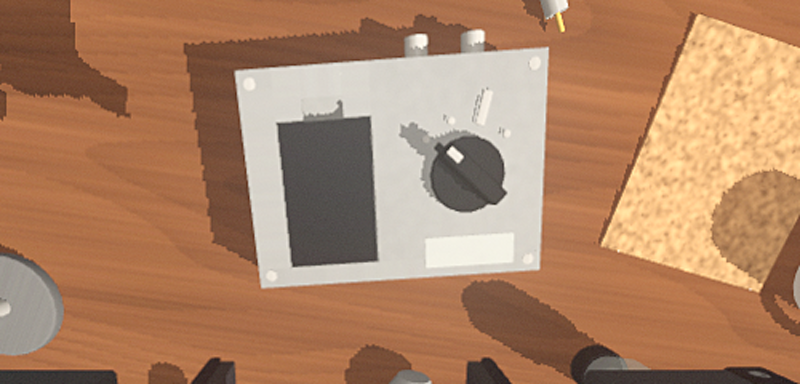

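Emit:
play_rows:
  series:
    - [1,-5,25,0,0]
    - [1,-5,25,0,0]
    - [1,0,20,0,0]
    - [1,0,0,0,0]

```text
clock: 3.5
position: [0.6531, 0.0886, 0.2514]
eef_rot: [[-0.989, -0.146, -0.0], [-0.146, 0.989, -0.0], [0.0, -0.0, -1.0]]
contact_force: [0.1, 0.0, 0.0]
grip_width: 1.001
finger_force: 0.0
```

Run:
```python
from h import *
s=manip.state();print(s["position"],s["clock"])
c=cam("wrist");im=manip.capture("wrist");np.save("w4.npy",im);np.save("w4c.npy",np.array(c,dtype=object),allow_pickle=True);save("w4",im,(100,0,600,240),s=1.6)
```

```text
[0.65311483 0.08864962 0.25144878] 3.5
```

View pics/w4.png

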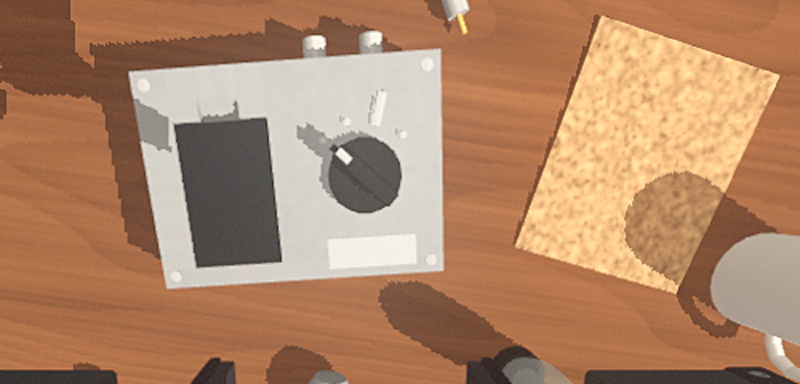

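Both wrist views show the pointer up-left, at about +47° from analyser x (q≈1.65). The OFF bar is up-right: w3 (483,106), w4 (377,106). The case top, cover and mat corners are clear in both views.

Run:
```python
from h import *
c3=np.load("w3c.npy",allow_pickle=True);c4=np.load("w4c.npy",allow_pickle=True);c1=np.load("w1c.npy",allow_pickle=True)
def ref(im,pts):
    g=cv2.cvtColor(im,cv2.COLOR_RGB2GRAY); p=np.array(pts,np.float32).reshape(-1,1,2)
    return cv2.cornerSubPix(g,p,(4,4),(-1,-1),(3,50,.01)).reshape(-1,2)
cr=lambda L:[(x/1.6+100-.2,y/1.6-.2) for x,y in L]
i3,i4=np.load("w3.npy"),np.load("w4.npy")
a3=ref(i3,cr([(235,71),(548,48),(540,270),(262,287),(277,124),(371,117),(378,261),(292,267)]))
a4=ref(i4,cr([(129,71),(440,50),(442,270),(166,287),(175,124),(268,118),(282,261),(197,267)]))
P=[]
for a,b in zip(a3,a4):
    p,e=tri(c3,a,c4,b);P.append(p);print(p.round(4),round(e*1e3,1))
P=np.array(P)
z=P[:4,2].mean();Q=np.array([[(onz(c3,a,.05)+onz(c4,b,.05))/2] for a,b in zip(a3,a4)])[:,0]
print("plane",Q.round(4).tolist())
C=Q[:4].mean(0);ax=(Q[0]+Q[1]-Q[2]-Q[3])[:2];ay=(Q[0]+Q[3]-Q[1]-Q[2])[:2]
print("C",C,np.degrees(np.arctan2(*ax[::-1])),np.degrees(np.arctan2(*ay[::-1]))-90,np.linalg.norm(ax)/2,np.linalg.norm(ay)/2)
ax=(Q[4]+Q[5]-Q[6]-Q[7])[:2];print("cover",Q[4:].mean(0),np.degrees(np.arctan2(*ax[::-1])),np.linalg.norm(ax)/2)
# mat in w4
m4=cr([(600,16),(779,74),(675,293),(515,244)]);m4=ref(i4,m4)
M=np.array([onz(c4,m,.003) for m in m4]);print("mat",M.round(4).tolist(),M.mean(0))
# pointer inlay, knob top grip
for n,a,b in[("inlay",(455,155),(343,155)),("offbar",(483,106),(377,106)),("knobend",(497,196),(385,196))]:
    print(n,tri(c3,cr([a])[0],c4,cr([b])[0]))
# prybar in w1
i1=np.load("w1.npy")
w=np.array([(404,199),(422,199),(423,298),(404,299),(410,376),(422,376)])/1.25-.1
for p in w[:4]: print("h",onz(c1,p,.024).round(4))
for p in w[4:]: print("b",onz(c1,p,.014).round(4))
c=cam("top");t0=np.load("top0.npy")
sub=cv2.inRange(cv2.cvtColor(t0,cv2.COLOR_RGB2HSV),(5,120,150),(18,255,255))[170:240,415:445];ys,xs=np.nonzero(sub);print(len(xs))
print(manip.state()["q"])
save("bar",np.hstack([t0[165:245,410:450].repeat(5,0).repeat(5,1),i1[140:220,290:370].repeat(5,0).repeat(5,1)]))
```

```text
[ 0.5315 -0.0809  0.0502] 0.0
[0.4866 0.1245 0.0492] 0.0
[0.6337 0.1561 0.0499] 0.2
[ 0.6783 -0.0494  0.0493] 0.0
[ 0.5604 -0.0491  0.053 ] 0.5
[0.5463 0.0137 0.0482] 0.3
[0.645  0.035  0.0494] 0.1
[ 0.6584 -0.0275  0.0505] 0.1
plane [[0.5314, -0.081, 0.05], [0.4869, 0.1243, 0.05], [0.6337, 0.1561, 0.05], [0.6781, -0.0492, 0.05], [0.5602, -0.0499, 0.05], [0.5465, 0.0138, 0.05], [0.6448, 0.035, 0.05], [0.6585, -0.0276, 0.05]]
C [0.58253321 0.03755175 0.05      ] -167.7871483832705 -167.7797480527571 0.15014606171442915 0.21006681376824343
cover [ 0.60250266 -0.00718186  0.05      ] -167.53153331699596 0.10072375611294927
mat [[0.4347, 0.245, 0.003], [0.4536, 0.3929, 0.003], [0.6313, 0.3708, 0.003], [0.6123, 0.222, 0.003]] [0.53298002 0.30767498 0.003     ]
inlay (array([0.56504433, 0.07064994, 0.07992636]), np.float64(0.0007486699863728995))
offbar (array([0.52920633, 0.08840013, 0.05357039]), np.float64(0.0008033524878066406))
knobend (array([0.58620617, 0.10107905, 0.08675343]), np.float64(0.0007648410944896791))
h [ 0.4358 -0.3645  0.024 ]
h [ 0.4343 -0.3486  0.024 ]
h [ 0.5285 -0.3371  0.024 ]
h [ 0.5313 -0.355   0.024 ]
b [ 0.6227 -0.3395  0.014 ]
b [ 0.6215 -0.3269  0.014 ]
442
[ 2.16984747e+01  2.50799559e+01  6.65191130e+00  2.24021729e-03
 -7.15988266e+01 -1.03366921e+02]
```

View pics/bar.png

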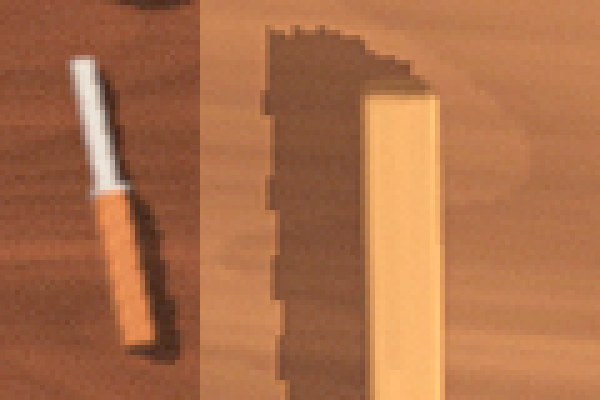

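Analyser: centre (0.5825, 0.0376), x axis at 192.2°, top triangulated at 0.050. The selector axis is at (0.575, 0.087), with the pointer currently at about 239°.

Emit:
play_rows:
  series:
    - [1,-13,0,0,10.2]
    - [1,-13,0,0,10.2]
    - [1,-13,0,0,10.2]
    - [1,-13,0,-15,10.2]
    - [1,-13,-1,-30,10.2]
    - [1,-13,-1,-40,0]
    - [1,0,0,-25,0]
    - [1,0,0,0,0]

```text
clock: 4.55
position: [0.5743, 0.0844, 0.1397]
eef_rot: [[-0.512, -0.859, -0.005], [-0.859, 0.512, -0.002], [0.004, 0.003, -1.0]]
contact_force: [0.6, -0.2, -0.1]
grip_width: 1.0
finger_force: 0.0
```

Run:
```python
from h import *
s=manip.state();R=np.array(s["eef_rot"]);print(s["position"],np.degrees(np.arctan2(R[1,0],R[0,0]))%360,s["clock"],s["q"])
```

```text
[0.57432078 0.08442076 0.13973115] 239.22039588440123 4.55 [ 2.43383192e+01  2.31302161e+01 -1.37066875e+01 -6.65915486e-03
 -5.34437980e+01 -5.51142709e+01]
```

Emit:
play_rows:
  series:
    - [1,0.5,2.5,-20,0]
    - [1,0,0,-25,0]
    - [1,0,0,-13,0]
    - [1,0,0,0,0]
    - [0.1,0,0,0,0]
    - [0.1,0,0,0,0]
    - [0.1,0,0,0,0]
    - [0.1,0,0,0,0]
  force: 20

```text
clock: 5.55
position: [0.5762, 0.0883, 0.0839]
eef_rot: [[-0.511, -0.86, 0.0], [-0.86, 0.511, 0.0], [-0.0, -0.0, -1.0]]
contact_force: [0.7, 1.3, 0.2]
grip_width: 0.633
finger_force: 0.0
```

Emit:
play_rows:
  series:
    - [0.1,0,0,0,-10.5]
    - [0.1,0,0,0,-10.5]
    - [0.1,0,0,0,-10.5]
    - [0.1,0,0,0,-10.5]
    - [0.1,0,0,0,-10.5]
    - [0.1,0,0,0,-10.5]
    - [0.1,0,0,0,0]
    - [0.1,0,0,0,0]

```text
clock: 6.55
position: [0.5753, 0.0872, 0.0836]
eef_rot: [[-0.998, 0.062, -0.002], [0.062, 0.998, -0.002], [0.002, -0.002, -1.0]]
contact_force: [-1.1, -5.5, 3.0]
grip_width: 0.132
finger_force: 19.9
```

Emit:
play_rows:
  series:
    - [0.6,0,0,0,0]
    - [0.6,0,0,0,0]
    - [0.6,0,0,0,0]
    - [0.6,0,0,25,0]
    - [0.6,0,0,35,0]
    - [0.6,0,-30,35,0]
    - [0.6,-10,-40,20,0]
    - [0.6,-10,-40,0,0]

```text
clock: 7.55
position: [0.5572, -0.0221, 0.2008]
eef_rot: [[-0.998, 0.063, 0.005], [0.063, 0.998, 0.001], [-0.005, 0.001, -1.0]]
contact_force: [0.1, 0.4, 0.1]
grip_width: 0.604
finger_force: 0.0
```

Emit:
play_rows:
  series:
    - [0.6,-15,-50,0,1]
    - [0.6,-15,-50,0,2]
    - [0.6,-15,-50,0,2]
    - [0.6,-10,-50,0,2]
    - [0.6,0,-50,-10,2]
    - [0.6,0,-50,-20,2]
    - [0.6,0,-25,-20,0]
    - [0.6,0,0,0,0]

```text
clock: 8.55
position: [0.5, -0.3477, 0.1462]
eef_rot: [[-0.992, -0.124, -0.003], [-0.124, 0.992, 0.002], [0.003, 0.002, -1.0]]
contact_force: [-0.1, 0.5, 0.2]
grip_width: 0.601
finger_force: 0.0
```

Run:
```python
from h import *
s=manip.state();R=np.array(s["eef_rot"]);print(s["position"],np.degrees(np.arctan2(R[1,0],R[0,0]))%360,s["clock"],s["grip_width"])
t=manip.capture("top");np.save("top1.npy",t);w=manip.capture("wrist")
save("t1",np.hstack([cv2.resize(t[150:225,270:360],None,fx=5,fy=5),cv2.resize(w[0:375,165:490],None,fx=1,fy=1)]))
```

```text
[ 0.49998802 -0.3477411   0.14621307] 187.1291285447135 8.55 0.6014670591524903
```

View pics/t1.png

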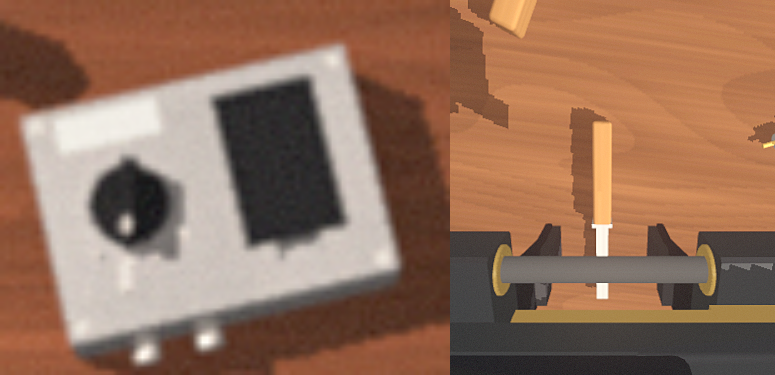

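The selector pointer (127,225 in the crop) now lines up with the steel OFF bar (127,275), and the cover is seated. The gripper is centred on the pry bar's axis.

Emit:
play_rows:
  series:
    - [0.6,0,0,-35,0]
    - [0.6,0,0,-35,0]
    - [0.6,0,0,-30,0]
    - [0.6,0,0,-15,0]
    - [0.6,0,0,-5,0]
    - [0.6,0,0,0,0]
  force: 6

```text
clock: 9.4
position: [0.5019, -0.3468, 0.0295]
eef_rot: [[-0.992, -0.128, 0.002], [-0.128, 0.992, -0.001], [-0.001, -0.001, -1.0]]
contact_force: [0.4, 0.3, 0.2]
grip_width: 0.605
finger_force: 0.0
```

Emit:
play_rows:
  series:
    - [0.1,-2,-1,-6,0]
    - [0.1,0,0,0,0]
    - [0.1,0,0,0,0]
    - [0.1,0,0,0,0]
    - [0.1,0,0,0,0]
    - [0.1,0,0,0,0]
    - [0.1,0,0,0,0]
  force: 6

```text
clock: 10.28
position: [0.4993, -0.3479, 0.0228]
eef_rot: [[-0.992, -0.127, 0.0], [-0.127, 0.992, -0.0], [-0.0, -0.0, -1.0]]
contact_force: [-0.5, -0.3, 1.9]
grip_width: 0.208
finger_force: 6.0
```

Emit:
play_rows:
  series:
    - [0.1,0,0,10,0]
    - [0.1,2,0,12,0]
    - [0.1,4,0.5,12,0]
    - [0.1,6,1,13,0]
    - [0.1,8,1,13,0]
    - [0.1,10,1,13,0]
    - [0.1,2,0,0,0]
    - [0.1,0,0,0,0]
  force: 4

```text
clock: 11.28
position: [0.5308, -0.3439, 0.095]
eef_rot: [[-0.992, -0.127, -0.001], [-0.127, 0.992, 0.001], [0.001, 0.001, -1.0]]
contact_force: [-0.6, 0.8, -1.2]
grip_width: 0.207
finger_force: 4.0
```

Run:
```python
from h import *
s=manip.state();print(s["position"],s["clock"],s["grip_width"],s["contact_force"])
c=cam("side");t=manip.capture("side");c2=cam("wrist");w=manip.capture("wrist");tp=manip.capture("top")
p=proj(c,s["position"]).astype(int);print(p, proj(cam("top"),s["position"]))
np.save("s2.npy",t);np.save("w5.npy",w)
save("g1",np.hstack([cv2.resize(t[p[1]-50:p[1]+50,p[0]-60:p[0]+60],None,fx=4,fy=4),w[0:400,160:480]]))
```

```text
[ 0.53084935 -0.34394193  0.09499658] 11.275 0.20695624785559488 [-0.5799267   0.77178556 -1.18629194]
[360 128] [436.20709254 197.60063554]
```

View pics/g1.png

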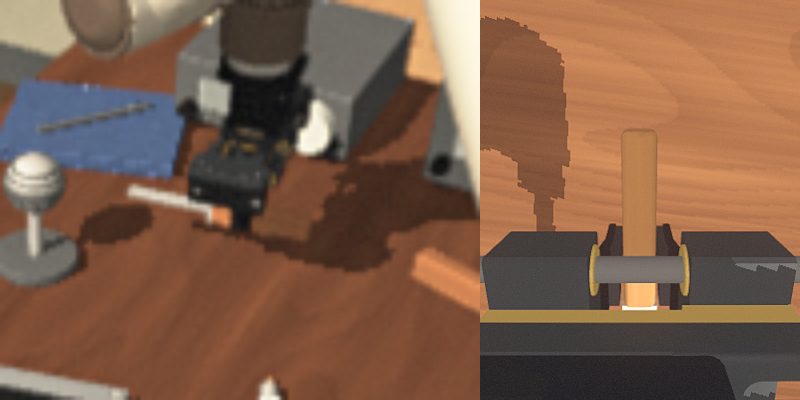

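The light grip held the bar level: in the side view the blade (130,190)→(215,212) is still horizontal. I'll set it down and regrip nearer the handle end, so the tip side outweighs the pad friction.

Emit:
play_rows:
  series:
    - [0.1,0,0,-25,0]
    - [0.1,0,0,-25,0]
    - [0.1,0,0,-15,0]
    - [0.1,0,0,-6,0]
    - [0.1,0,0,0,0]
    - [0.4,0,0,0,0]
    - [0.4,0,0,0,0]
    - [0.4,0,0,0,0]
  force: 4

```text
clock: 12.42
position: [0.5314, -0.3444, 0.0253]
eef_rot: [[-0.992, -0.127, 0.001], [-0.127, 0.992, -0.0], [-0.001, -0.001, -1.0]]
contact_force: [0.1, 0.7, -0.4]
grip_width: 0.388
finger_force: 0.0
```

Emit:
play_rows:
  series:
    - [0.4,-20,-2.5,0,0]
    - [0.4,-20,-2.5,0,0]
    - [0.4,0,0,0,0]
    - [0.1,0,0,0,0]
    - [0.1,0,0,0,0]
    - [0.1,0,0,0,0]
    - [0.1,0,0,0,0]
    - [0.1,0,0,0,0]
  force: 4

```text
clock: 13.42
position: [0.4915, -0.3493, 0.0246]
eef_rot: [[-0.992, -0.127, 0.001], [-0.127, 0.992, -0.0], [-0.001, -0.0, -1.0]]
contact_force: [0.5, 0.3, 0.2]
grip_width: 0.203
finger_force: 4.0
```

Emit:
play_rows:
  series:
    - [0.1,0,0,10,0]
    - [0.1,2,0,15,0]
    - [0.1,5,0.5,15,0]
    - [0.1,7,1,15,0]
    - [0.1,9,1,15,0]
    - [0.1,10,1,15,0]
    - [0.1,9,1,14,0]
    - [0.1,0,0,0,0]
  force: 3

```text
clock: 14.42
position: [0.5347, -0.345, 0.1258]
eef_rot: [[-0.992, -0.127, 0.004], [-0.128, 0.992, -0.002], [-0.004, -0.002, -1.0]]
contact_force: [0.1, -0.3, -0.8]
grip_width: 0.209
finger_force: 3.0
```

```bash
cat >> h.py <<'E'
def blade(n,lo,verbose=1):
    "bright grey blobs near predicted region lo=(u0,v0,u1,v1)"
    im=manip.capture(n);np.save("last_"+n+".npy",im);h=cv2.cvtColor(im,cv2.COLOR_RGB2HSV)
    m=cv2.inRange(h,(0,0,130),(179,70,255));k=np.zeros_like(m);u0,v0,u1,v1=map(int,lo);k[v0:v1,u0:u1]=m[v0:v1,u0:u1]
    N,L,S,Ce=cv2.connectedComponentsWithStats(k)
    for i in range(1,N):
        if S[i,4]>15:
            ys,xs=np.nonzero(L==i);pts=np.stack([xs,ys],1).astype(float);d=pts-pts.mean(0);a=np.linalg.svd(d,full_matrices=0)[2][0];t=d@a
            print(n,S[i].tolist(),"ends",pts[np.abs(t-t.min())<1].mean(0).round(1),pts[np.abs(t-t.max())<1].mean(0).round(1))
    return im
E
python3 - <<'E'
from h import *
s=manip.state();P=np.array(s["position"]);print(P,s["clock"],s["grip_width"],s["contact_force"])
d=np.array([.992,.125,0]);pv=P-[0,0,.009]
cs=[cam(n) for n in("top","side")]
for n,c in zip(("top","side"),cs):
    pr=[]
    for th in(0,42):
        r=np.radians(th);tip=pv+.165*(d*np.cos(r)-[0,0,np.sin(r)]);jn=pv+.075*(d*np.cos(r)-[0,0,np.sin(r)]);pr+=[proj(c,tip),proj(c,jn)]
    pr=np.array(pr);print(n,pr.round(0).tolist())
    a=pr.min(0)-15;b=pr.max(0)+15;blade(n,(*a,*b))
c=cam("wrist");w=manip.capture("wrist");np.save("w6.npy",w)
for th in(0,20,42):
    r=np.radians(th);print(th,proj(c,pv-.025*(d*np.cos(r)-[0,0,np.sin(r)])+.012*(d*np.sin(r)+[0,0,np.cos(r)])).round(0),proj(c,pv+.165*(d*np.cos(r)-[0,0,np.sin(r)])).round(0))
m=cv2.inRange(cv2.cvtColor(w,cv2.COLOR_RGB2HSV),(8,80,200),(20,140,255));print([ (v,int(np.count_nonzero(w[v,290:350,0]>215)), w[v,321].tolist()) for v in range(60,260,8)])
E
```

```text
[ 0.53472526 -0.34500141  0.12578235] 14.425 0.20862458215956295 [ 0.0508654  -0.28976891 -0.84622851]
top [[427.0, 143.0], [433.0, 171.0], [423.0, 167.0], [431.0, 181.0]]
top [408, 128, 40, 68, 1441] ends [408.3 128.3] [447.  178.5]
side [[322.0, 115.0], [343.0, 120.0], [331.0, 140.0], [347.0, 131.0]]
side [349, 100, 7, 6, 33] ends [349.2 100.8] [354.3 101.8]
side [307, 115, 7, 12, 61] ends [307.7 115.7] [309.6 125.6]
side [307, 131, 3, 12, 32] ends [307.  131.5] [308.3 141.3]
side [332, 133, 16, 10, 39] ends [346.5 134. ] [332.7 141.3]
0 [318. 218.] [318. 458.]
20 [318. 234.] [318. 379.]
42 [318. 256.] [318. 309.]
[(60, 0, [195, 132, 86]), (68, 0, [192, 129, 81]), (76, 0, [203, 134, 89]), (84, 0, [194, 129, 83]), (92, 0, [191, 129, 85]), (100, 0, [194, 130, 84]), (108, 0, [185, 120, 82]), (116, 0, [191, 126, 83]), (124, 0, [180, 115, 78]), (132, 0, [187, 124, 81]), (140, 0, [196, 131, 85]), (148, 0, [195, 130, 83]), (156, 2, [216, 147, 95]), (164, 0, [207, 139, 90]), (172, 0, [190, 129, 80]), (180, 0, [192, 127, 84]), (188, 0, [196, 129, 85]), (196, 0, [176, 116, 75]), (204, 0, [178, 124, 76]), (212, 0, [175, 119, 73]), (220, 0, [183, 123, 74]), (228, 0, [180, 124, 78]), (236, 0, [181, 125, 75]), (244, 0, [167, 115, 71]), (252, 0, [167, 115, 72])]
```

The tip has sagged onto the desk: in the side view the blade runs (346,134)→(333,141), which fits about 43°. I'll firm the grip, lift and turn, then measure the tip.

Emit:
play_rows:
  series:
    - [0.1,0,0,0,0]
    - [0.1,0,0,0,0]
    - [0.1,0,0,30,1]
    - [0.1,0,0,40,2]
    - [0.1,0,0,30,2]
    - [0.1,0,0,0,0]
    - [0.1,0,0,0,0]
  force: 45

```text
clock: 15.45
position: [0.5322, -0.3443, 0.2219]
eef_rot: [[-0.977, -0.212, -0.002], [-0.212, 0.977, 0.002], [0.002, 0.002, -1.0]]
contact_force: [-0.7, -0.3, -1.2]
grip_width: 0.203
finger_force: 45.0
```

Run:
```python
from h import *
s=manip.state();P=np.array(s["position"]);R=np.array(s["eef_rot"]);print(P,np.degrees(np.arctan2(R[1,0],R[0,0]))%360,s["clock"],s["grip_width"],s["contact_force"])
d=-R[:,0];pv=P-[0,0,.009]
n="side";c=cam(n);pr=[]
for th in(30,42,50):
    r=np.radians(th);pr+=[proj(c,pv+.165*(d*np.cos(r)-[0,0,np.sin(r)])),proj(c,pv+.075*(d*np.cos(r)-[0,0,np.sin(r)]))]
pr=np.array(pr);print(pr.round(1).tolist());im=blade(n,(*(pr.min(0)-15),*(pr.max(0)+15)))
c=cam("top");pr=[]
for th in(30,42,50):
    r=np.radians(th);pr+=[proj(c,pv+.165*(d*np.cos(r)-[0,0,np.sin(r)])),proj(c,pv+.075*(d*np.cos(r)-[0,0,np.sin(r)]))]
pr=np.array(pr);print(pr.round(1).tolist());blade("top",(*(pr.min(0)-8),*(pr.max(0)+8)))
i=np.load("last_side.npy");p=proj(cam("side"),pv+.11*(d*.74-[0,0,.67])).astype(int);save("tip",i[p[1]-40:p[1]+40,p[0]-50:p[0]+50],s=8)
```

```text
[ 0.53224696 -0.34426649  0.22187104] 192.2322524364039 15.45 0.2025115880134691 [-0.67441573 -0.32557338 -1.19625639]
[[326.7, 115.4], [346.1, 108.5], [331.3, 122.1], [348.2, 111.7], [335.1, 126.0], [349.9, 113.6]]
side [349, 99, 11, 7, 61] ends [349.4 102.6] [358.8 101.2]
side [332, 113, 18, 12, 56] ends [348.2 114.6] [332.7 123.3]
side [311, 117, 3, 10, 17] ends [311.3 117.7] [311.  125.5]
[[425.6, 150.0], [435.9, 169.8], [425.6, 159.0], [435.9, 173.9], [426.1, 165.5], [436.1, 177.0]]
top [417, 142, 12, 30, 168] ends [426.5 142. ] [417.  170.5]
top [430, 142, 14, 22, 255] ends [438.9 142.1] [441.2 162.3]
top [424, 160, 11, 13, 68] ends [425.  160.5] [432.8 171.2]
```

Run:
```python
from h import *
s=manip.state();P=np.array(s["position"]);R=np.array(s["eef_rot"]);d=-R[:,0];l=R[:,1]
for a,b in [((425.,160.5),(332.7,123.3)),((424.8,160.0),(332.2,123.6))]:
    t,e=tri(cam("top"),a,cam("side"),b);v=t-P;print(t.round(4),e,"fwd %.4f lat %.4f down %.4f"%(v@d,v@l,v[2]))
j,e=tri(cam("top"),(432.8,171.2),cam("side"),(348.2,114.6));print(j,e,np.degrees(np.arctan2(j[2]-t[2],(t-j)@d)))
for th in(40,42,44,46):
    r=np.radians(th);print(th,.165*np.cos(r),-.009-.165*np.sin(r))
```

```text
[ 0.6467 -0.317   0.0994] 0.0028987288532283588 fwd 0.1180 lat 0.0022 down -0.1220
[ 0.6489 -0.3169  0.0973] 0.00297904848828901 fwd 0.1202 lat 0.0018 down -0.1241
[ 0.59095907 -0.32745056  0.1533405 ] 0.01382765659021306 43.5168556635821
40 0.1263973331146314 -0.11505995559827897
42 0.12261889620377006 -0.11940655004921161
44 0.11869106705587745 -0.12361863112573454
46 0.11461863112573455 -0.12769106705587743
```

The tip sits 119 mm ahead of the TCP and 124 mm below it (θ≈43.5°). Next I'll go above the case margin outside the crest and touch down gently to calibrate height.

Emit:
play_rows:
  series:
    - [0.1,-15,40,0,0]
    - [0.1,-17,42,0,0]
    - [0.1,-17,43,0,0]
    - [0.1,-17,43,-5,0]
    - [0.1,-17,43,-10,0]
    - [0.1,-17,43,-11,0]
    - [0.1,-18,41,-11,0]
    - [0.1,0,0,0,0]

```text
clock: 16.55
position: [0.4129, -0.0482, 0.1851]
eef_rot: [[-0.976, -0.217, -0.004], [-0.217, 0.976, -0.0], [0.004, 0.0, -1.0]]
contact_force: [0.4, -1.1, -1.3]
grip_width: 0.206
finger_force: 45.0
```

Emit:
play_rows:
  series:
    - [0.1,0,0,0,0]
    - [0.1,0,0,-2,0]

```text
clock: 16.8
position: [0.4157, -0.0504, 0.1846]
eef_rot: [[-0.977, -0.211, 0.0], [-0.211, 0.977, -0.0], [-0.0, -0.0, -1.0]]
contact_force: [-0.5, 0.2, -1.9]
grip_width: 0.2
finger_force: 45.0
```

Run:
```python
from h import *
s=manip.state();P=np.array(s["position"]);R=np.array(s["eef_rot"]);print(P,np.degrees(np.arctan2(R[1,0],R[0,0]))%360,s["clock"],s["contact_force"])
d=-R[:,0];l=R[:,1];pv=P-[0,0,.009];r=np.radians(43.5);T=pv+.165*(d*np.cos(r)-[0,0,np.sin(r)]);J=pv+.09*(d*np.cos(r)-[0,0,np.sin(r)])
for n in("top","side"):
    c=cam(n);print(n,"pred tip",proj(c,T).round(1),"90",proj(c,J).round(1));p=proj(c,T).astype(int);im=manip.capture(n)
    np.save("ins_"+n+".npy",im);save("ins_"+n,im[p[1]-25:p[1]+35,p[0]-40:p[0]+40],s=5)
a=cv2.imread("pics/ins_top.png");b=cv2.imread("pics/ins_side.png");cv2.imwrite("pics/ins.png",np.hstack([a,b]))
```

```text
[ 0.41568871 -0.05035502  0.18456128] 192.2036780050047 16.8 [-0.50564436  0.21356112 -1.94156116]
top pred tip [331.4 201.6] 90 [335.9 215.1]
side pred tip [323.9 181. ] 90 [339.5 172.8]
```

Emit:
play_rows:
  series:
    - [0.1,0,0,-2,0]
    - [0.1,0,0,-2,0]
    - [0.1,0,0,-1,0]
    - [0.1,0,0,0,0]

```text
clock: 17.4
position: [0.4151, -0.0498, 0.1795]
eef_rot: [[-0.977, -0.213, -0.0], [-0.213, 0.977, -0.0], [0.0, -0.0, -1.0]]
contact_force: [0.4, -1.0, -1.0]
grip_width: 0.206
finger_force: 45.0
```

Emit:
play_rows:
  series:
    - [0.1,0,0,-1,0]
    - [0.1,0,0,-1,0]
    - [0.1,0,0,0,0]

```text
clock: 17.77
position: [0.415, -0.0498, 0.1775]
eef_rot: [[-0.977, -0.213, -0.0], [-0.213, 0.977, -0.0], [0.0, -0.0, -1.0]]
contact_force: [0.2, 0.1, -0.2]
grip_width: 0.204
finger_force: 45.0
```

Emit:
play_rows:
  series:
    - [0.1,0,0,-1,0]
    - [0.1,0,0,0,0]

```text
clock: 18.02
position: [0.415, -0.0498, 0.1765]
eef_rot: [[-0.977, -0.213, -0.0], [-0.213, 0.977, -0.0], [0.0, -0.0, -1.0]]
contact_force: [0.3, -0.3, -1.2]
grip_width: 0.203
finger_force: 45.0
```

Emit:
play_rows:
  series:
    - [0.1,0,0,-1,0]
    - [0.1,0,0,0,0]

```text
clock: 18.27
position: [0.415, -0.0498, 0.1755]
eef_rot: [[-0.977, -0.213, -0.0], [-0.213, 0.977, -0.0], [0.0, 0.0, -1.0]]
contact_force: [-0.2, -1.1, -0.3]
grip_width: 0.205
finger_force: 45.0
```

Emit:
play_rows:
  series:
    - [0.1,0,0,-1,0]
    - [0.1,0,0,0,0]

```text
clock: 18.52
position: [0.415, -0.0498, 0.1745]
eef_rot: [[-0.977, -0.213, -0.0], [-0.213, 0.977, -0.0], [0.0, 0.0, -1.0]]
contact_force: [0.2, -0.0, -1.2]
grip_width: 0.202
finger_force: 45.0
```

Emit:
play_rows:
  series:
    - [0.1,0,0,-1,0]
    - [0.1,0,0,0,0]

```text
clock: 18.77
position: [0.4152, -0.0498, 0.1736]
eef_rot: [[-0.977, -0.213, 0.0], [-0.213, 0.977, -0.0], [-0.0, -0.0, -1.0]]
contact_force: [-1.0, 0.0, -0.6]
grip_width: 0.199
finger_force: 45.0
```

Emit:
play_rows:
  series:
    - [0.1,0,0,-1,0]
    - [0.1,0,0,0,0]

```text
clock: 19.02
position: [0.4151, -0.0498, 0.1728]
eef_rot: [[-0.977, -0.213, 0.0], [-0.213, 0.977, -0.0], [-0.0, -0.0, -1.0]]
contact_force: [-2.5, 1.0, 1.8]
grip_width: 0.206
finger_force: 45.0
```

Contact at TCP z≈0.1735, so the blade corner is 123.5 mm below the TCP. Now lift clear and slide down the ramp.

Emit:
play_rows:
  series:
    - [0.1,0,0,3.5,0]
    - [0.1,4,0.8,0,0]
    - [0.1,4,0.9,0,0]
    - [0.1,3.6,0.8,-3.7,0]
    - [0.1,3.6,0.8,-3.7,0]
    - [0.1,3.6,0.8,-3.7,0]
    - [0.1,0,0,0,0]

```text
clock: 19.9
position: [0.434, -0.0456, 0.1645]
eef_rot: [[-0.977, -0.213, -0.001], [-0.213, 0.977, -0.0], [0.001, -0.0, -1.0]]
contact_force: [-0.8, 0.8, -1.8]
grip_width: 0.206
finger_force: 45.0
```

Emit:
play_rows:
  series:
    - [0.1,3.6,0.8,-3.7,0]
    - [0.1,3.6,0.8,-3.7,0]
    - [0.1,0,0,0,0]

```text
clock: 20.27
position: [0.4416, -0.0439, 0.1574]
eef_rot: [[-0.977, -0.213, 0.0], [-0.213, 0.977, 0.0], [-0.0, -0.0, -1.0]]
contact_force: [0.2, 0.1, -1.5]
grip_width: 0.2
finger_force: 45.0
```

Emit:
play_rows:
  series:
    - [0.1,2,0.4,-1.8,0]
    - [0.1,2,0.4,-1.8,0]
    - [0.1,0,0,0,0]

```text
clock: 20.65
position: [0.4454, -0.0432, 0.1539]
eef_rot: [[-0.977, -0.213, 0.0], [-0.213, 0.977, 0.0], [-0.0, -0.0, -1.0]]
contact_force: [-0.1, -0.5, -1.1]
grip_width: 0.204
finger_force: 45.0
```

Run:
```python
from h import *
s=manip.state();P=np.array(s["position"]);print(P,s["clock"],s["contact_force"])
a=manip.capture("top");b=manip.capture("side");w=manip.capture("wrist")
c=proj(cam("top"),[.5389,-.0209,.05]).astype(int);d=proj(cam("side"),[.5389,-.0209,.05]).astype(int);print(c,d)
f=lambda i,p:cv2.resize(i[p[1]-35:p[1]+35,p[0]-45:p[0]+45],None,fx=4.4,fy=4.4,interpolation=cv2.INTER_CUBIC)
save("ins2",np.hstack([f(a,c),f(b,d)]))
```

```text
[ 0.44542153 -0.04318097  0.15390965] 20.65 [-0.13081963 -0.52147468 -1.14961369]
[329 200] [321 183]
```

View pics/ins2.png

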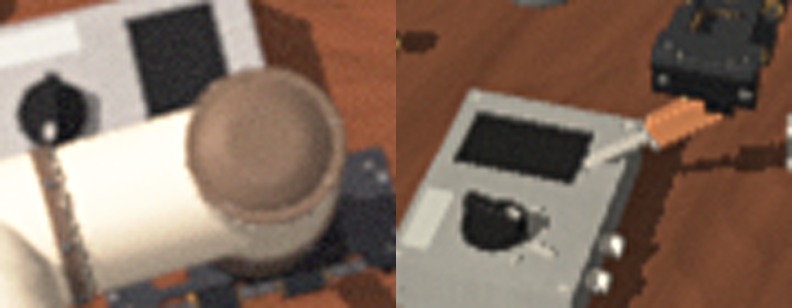

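Side crop: the blade (640,140)→(590,163) goes under the middle of the cover's +x edge, and the selector still points at the bar. Now lever along the arc with a softer grip.

Emit:
play_rows:
  series:
    - [0.1,0,0,0,0]
    - [0.1,-5,-1.1,-6,0]
    - [0.1,-5,-1.1,-6,0]
    - [0.1,-4,-0.9,-6,0]
    - [0.1,-4,-0.8,-6,0]
    - [0.1,0,0,0,0]
  force: 14

```text
clock: 21.55
position: [0.4261, -0.0474, 0.1293]
eef_rot: [[-0.977, -0.213, -0.002], [-0.213, 0.977, -0.0], [0.002, 0.0, -1.0]]
contact_force: [-0.4, -0.1, -0.7]
grip_width: 0.207
finger_force: 14.0
```

Emit:
play_rows:
  series:
    - [0.1,-3.4,-0.7,-6,0]
    - [0.1,-3.2,-0.7,-6,0]
    - [0.1,-2.8,-0.6,-6.5,0]
    - [0.1,-2.7,-0.6,-6.5,0]
    - [0.1,0,0,0,0]

```text
clock: 22.18
position: [0.4152, -0.0497, 0.1046]
eef_rot: [[-0.977, -0.213, 0.0], [-0.213, 0.977, -0.0], [-0.0, -0.0, -1.0]]
contact_force: [2.1, -0.3, 0.2]
grip_width: 0.207
finger_force: 14.0
```

Emit:
play_rows:
  series:
    - [0.1,-2,-0.4,-4.5,0]
    - [0.1,-1.5,-0.3,-4.5,0]
    - [0.1,0,0,0,0]

```text
clock: 22.55
position: [0.4103, -0.0507, 0.0953]
eef_rot: [[-0.977, -0.212, -0.003], [-0.212, 0.977, -0.0], [0.003, 0.0, -1.0]]
contact_force: [-0.2, -1.0, -1.1]
grip_width: 0.203
finger_force: 14.0
```

Emit:
play_rows:
  series:
    - [0.1,-1.2,-0.3,-4.5,0]
    - [0.1,-1,-0.2,-4.5,0]
    - [0.1,0,0,0,0]

```text
clock: 22.92
position: [0.4086, -0.0511, 0.0865]
eef_rot: [[-0.977, -0.213, -0.002], [-0.213, 0.977, -0.0], [0.002, -0.0, -1.0]]
contact_force: [-1.2, 0.5, -0.4]
grip_width: 0.206
finger_force: 14.0
```

```bash
cat > cov.py <<'E'
from h import *
def sil(n):
    im=manip.capture(n); c=cam(n)
    q=np.array([proj(c,p) for p in ([.56,-.05,.05],[.546,.0135,.05],[.645,.0345,.05],[.658,-.028,.05])])
    a=(q.min(0)-15).astype(int);b=(q.max(0)+15).astype(int)
    m=cv2.inRange(cv2.cvtColor(im,cv2.COLOR_RGB2HSV),(0,0,0),(179,255,75));k=np.zeros_like(m);k[a[1]:b[1],a[0]:b[0]]=m[a[1]:b[1],a[0]:b[0]]
    N,L,S,C=cv2.connectedComponentsWithStats(k);i=1+S[1:,4].argmax();print(n,"expected seated",q.round(1).tolist(),"blob",S[i].tolist(),C[i].round(1))
    cn=max(cv2.findContours((L==i).astype(np.uint8),0,2)[0],key=cv2.contourArea);print(cv2.approxPolyDP(cn,3,True)[:,0].tolist());np.save("cov_"+n+".npy",im)
s=manip.state();print(s["position"],s["clock"],s["contact_force"])
E
python3 -c "
from cov import *
sil('side')"
```

```text
[ 0.40863909 -0.05111623  0.08645926] 22.925 [-1.2087274   0.45317466 -0.44077353]
side expected seated [[320.4, 177.0], [315.5, 188.8], [288.2, 183.3], [294.1, 172.1]] blob [290, 174, 31, 16, 338] [305.1 180.7]
[[290, 184], [314, 189], [320, 177], [294, 174]]
```

Run:
```python
from h import *
c=cam("side");im=np.load("cov_side.npy")
for z in(.05,.056,.062): print(z,[proj(c,[x,y,z]).round(1).tolist() for x,y in((.5602,-.0499),(.5465,.0138))])
C=np.array([.5825,.0376,0]);X=np.array([-.9774,-.2117,0]);Y=np.array([.2117,-.9774,0])
W=lambda x,y,z:C+X*x/1e3+Y*y/1e3+[0,0,z/1e3]
for x in(20,30,40,50,55,60,70,80,100,130): print(x,proj(c,W(x,48,54+(x-55)*.17)).round(1))
for v in range(160,192): print(v,[ '%3d%3d'%(im[v,u,0],int(im[v,u,0])-int(im[v,u,2])) for u in range(308,350,2)])
```

```text
0.05 [[320.3, 177.0], [315.3, 188.8]]
0.056 [[320.4, 175.8], [315.3, 187.6]]
0.062 [[320.4, 174.5], [315.3, 186.3]]
20 [312.4 182.2]
30 [315.1 182.4]
40 [317.8 182.5]
50 [320.5 182.7]
55 [321.8 182.8]
60 [323.2 182.9]
70 [325.9 183.1]
80 [328.6 183.2]
100 [334.1 183.6]
130 [342.5 184.1]
160 ['115 69', '114 66', '115 68', '117 70', '116 71', '123 74', '123 73', '111 68', '114 67', '116 67', '114 67', '119 71', '121 70', '123 70', '119 72', '117 68', '119 71', '108 58', ' 97 32', ' 96 31', ' 99 36']
161 ['116 68', '112 67', '116 67', '118 69', '122 72', '124 72', '119 71', '111 63', '118 69', '115 67', '113 66', '113 67', '122 70', '119 70', '117 69', '115 69', '115 66', '110 65', '106 35', ' 93 31', ' 93 32']
162 ['116 67', '114 66', '119 69', '117 71', '124 74', '118 70', '115 66', '113 65', '117 67', '111 67', '111 64', '115 65', '122 70', '120 71', '115 68', '116 70', '108 65', '110 65', '111 49', '100 32', ' 85 29']
163 ['114 67', '115 68', '119 70', '122 73', '120 71', '116 68', '113 65', '117 68', '112 66', '107 66', '112 66', '114 67', '123 72', '120 69', '114 67', '113 70', '1
[... 5367 characters left out ...]
 28', '221138', '194119', '200121', '188112', '185113']
189 ['163 16', '157 18', '124 12', ' 74  7', '157 16', '164 15', '166 16', '164 17', '169 19', '111 10', ' 71  4', ' 62 30', ' 61 35', ' 62 36', ' 60 34', '120 25', '131 82', '109 66', '127 74', '133 80', '169103']
190 ['164 16', '166 16', '161 16', '152 15', '166 17', '164 17', '168 18', '163 18', '170 18', ' 83  7', ' 75  5', ' 61 34', ' 61 34', ' 64 36', ' 58 37', ' 76 41', '108 64', '101 59', '107 63', '102 63', '119 72']
191 ['162 16', '163 16', '163 16', '165 18', '165 17', '163 17', '163 18', '164 18', '167 16', ' 77  8', ' 73  6', ' 62 34', ' 60 37', ' 64 37', ' 64 36', '112 68', '118 69', '114 66', '113 66', '109 63', '103 60']
```

The side image puts the blade at about 12° with its tip some 14 mm under the cover. The lip isn't visibly released yet, so I'll press further.

Emit:
play_rows:
  series:
    - [0.1,-1,-0.2,-5,0]
    - [0.1,-0.5,0,-5,0]
    - [0.1,0,0,0,0]

```text
clock: 23.35
position: [0.4076, -0.0512, 0.0765]
eef_rot: [[-0.977, -0.213, -0.001], [-0.213, 0.977, -0.0], [0.001, -0.0, -1.0]]
contact_force: [-1.0, 0.0, -0.4]
grip_width: 0.208
finger_force: 14.0
```

Emit:
play_rows:
  series:
    - [0.1,0,0,-5,0]
    - [0.1,0,0,-5,0]
    - [0.1,0,0,0,0]

```text
clock: 23.72
position: [0.4074, -0.0513, 0.0665]
eef_rot: [[-0.977, -0.213, -0.001], [-0.213, 0.977, -0.0], [0.001, -0.0, -1.0]]
contact_force: [-1.2, 0.4, -0.6]
grip_width: 0.205
finger_force: 14.0
```

Run:
```python
from cov import *
sil("side")
a=np.load("cov_side.npy").astype(int)
for v in range(170,192,2): print(v,['%3d%4d'%(a[v,u,0],a[v,u,0]-a[v,u,2]) for u in range(308,350,3)])
```

```text
[ 0.40744069 -0.05125796  0.06649132] 23.725 [-1.21822146  0.37022111 -0.63057746]
side expected seated [[320.4, 177.0], [315.5, 188.8], [288.2, 183.3], [294.1, 172.1]] blob [290, 174, 31, 15, 337] [305.1 180.5]
[[290, 184], [315, 188], [320, 176], [294, 174]]
170 ['119  61', '117  71', '106  67', '113  67', '115  69', '116  72', '115  69', '117  69', '114  66', '114  66', '113  66', '114  67', '115  68', '110  42']
172 ['171  14', '162  19', '147  27', '125  52', '118  67', '116  71', '108  68', '118  68', '114  66', '116  67', '113  66', '111  65', '111  64', '119  70']
174 ['108  13', '106  12', '148  16', '152  15', '165  17', '158  18', '141  32', '115  60', '112  70', '112  67', '117  70', '113  67', '115  65', '122  72']
176 [' 29   5', ' 30   7', ' 31   3', ' 33   3', ' 65   5', '164  15', '161  15', '198  25', '119  61', '114  68', '114  70', '112  68', '115  68', '126  75']
178 [' 35   4', ' 32   2', ' 36   5', ' 35   5', ' 84   9', '165  18', '165  17', '161  17', ' 59  32', ' 79  44', ' 83  45', '111  68', '119  69', '101  49']
180 [' 38   3', ' 35   3', ' 35   5', ' 33  
[... 209 characters left out ...]
 54  33', ' 56  36', ' 58  30', '105  63', '121  72', ' 67   4']
184 [' 34   2', ' 36   4', ' 34   3', ' 93   9', '203  29', '201  29', '203  26', '197  26', '161  28', '102  29', '160  33', '188 115', '203 125', ' 68   2']
186 [' 30   2', ' 34   2', ' 32   2', ' 79   6', ' 98  10', '173  19', '180  22', '180  23', '206  29', '208  27', '197  51', '230 139', '158  93', ' 47   0']
188 ['132  13', ' 81  28', ' 25   4', '104  10', '167  18', '167  18', '149  15', ' 70   4', ' 71  29', ' 95  26', '195  69', '196 119', '199 121', ' 93   5']
190 ['165  17', '167  15', '158  17', '168  18', '167  17', '169  19', ' 84   7', ' 69  12', ' 61  38', ' 55  38', '153  58', '195 119', '173 106', ' 56   4']
```

Run:
```python
from h import *
c=cam("side")
def col(im): # subpixel row of dark->bright transitions at chosen columns
    g=im[...,1].astype(float);o=[]
    for u in (300,304,308,312,314,316,318):
        s=g[165:200,u];d=np.nonzero(s<90)[0]
        if len(d)==0:o.append(None);continue
        a,b=d[0],d[-1]
        top=a-(90-s[a])/(s[a-1]-s[a]+1e-9);bot=b+(90-s[b])/(s[b+1]-s[b]+1e-9)
        o.append((round(165+top,1),round(165+bot,1)))
    return o
for f in("side0","s2","last_side","ins_side","cov_side"): print(f,col(np.load(f+".npy")))
```

```text
Traceback (most recent call last):
IndexError: index 35 is out of bounds for axis 0 with size 35
```

Run:
```python
from h import *
def col(im):
    g=im[...,1].astype(float);o=[]
    for u in (296,300,304,308,312,316,318):
        s=g[165:193,u];a=next((i for i in range(2,27) if s[i]<90 and s[i-1]>=90 and s[i+1]<90),None)
        if a is None:o.append(None);continue
        b=next((i for i in range(a,27) if s[i+1]>=90),26)
        o.append((round(165+a-(90-s[a])/(s[a-1]-s[a]),1),round(165+b+(90-s[b])/(s[b+1]-s[b]+1e-9),1)))
    return o
for f in("side0","s2","last_side","ins_side","cov_side"): print(f,col(np.load(f+".npy")))
```

```text
side0 [(np.float64(173.2), np.float64(185.4)), (np.float64(174.1), np.float64(186.3)), (np.float64(174.7), np.float64(187.2)), (np.float64(175.7), np.float64(187.7)), (np.float64(176.3), np.float64(188.6)), (np.float64(177.2), np.float64(188.4)), (np.float64(177.4), np.float64(185.4))]
s2 [(np.float64(173.3), np.float64(185.3)), (np.float64(174.2), np.float64(186.2)), (np.float64(174.9), np.float64(187.1)), (np.float64(175.8), np.float64(187.5)), (np.float64(176.4), np.float64(188.5)), (np.float64(177.3), np.float64(188.1)), (np.float64(177.6), np.float64(185.1))]
last_side [(np.float64(173.4), np.float64(185.3)), (np.float64(174.3), np.float64(186.2)), (np.float64(174.9), np.float64(187.1)), (np.float64(175.9), np.float64(187.5)), (np.float64(176.4), np.float64(188.5)), (np.float64(177.3), np.float64(188.1)), (np.float64(177.6), np.float64(185.1))]
ins_side [(np.float64(173.2), np.float64(185.4)), (np.float64(174.1), np.float64(186.3)), (np.float64(174.7), np.float64(187.3)), (np.float64(175.7), np.float64(187.7)), (np.float64(176.2), np.float64(188.7)), (np.float64(177.1), np.float64(188.3)), (np.float64(177.4), np.float64(185.4))]
cov_side [(np.float64(173.1), np.float64(185.4)), (np.float64(173.5), np.float64(186.3)), (np.float64(173.8), np.float64(187.0)), (np.float64(174.2), np.float64(187.5)), (np.float64(174.5), np.float64(188.6)), (np.float64(174.7), np.float64(187.6)), (np.float64(175.0), np.float64(181.7))]
```

The cover's top edge rose about 2.5 px (≈12 mm) at the lip, so the catches have let go. Next, withdraw the bar and put it down near where it came from.

Emit:
play_rows:
  series:
    - [0.1,0,0,0,0]
    - [0.1,-8,-1.7,0,0]
    - [0.1,-10,-2.2,0,0]
    - [0.1,-10,-2.2,0,0]
    - [0.1,-8,-1.7,2,0]
    - [0.1,0,-2,15,0]
    - [0.1,0,-15,20,0]
    - [0.1,2,-30,15,0]
  force: 30

```text
clock: 24.78
position: [0.3738, -0.106, 0.12]
eef_rot: [[-0.977, -0.215, 0.001], [-0.215, 0.977, 0.0], [-0.001, -0.0, -1.0]]
contact_force: [-0.1, 0.2, -0.6]
grip_width: 0.205
finger_force: 30.0
```

Emit:
play_rows:
  series:
    - [0.1,12,-35,0,0]
    - [0.1,15,-40,0,0]
    - [0.1,15,-40,-10,0]
    - [0.1,15,-40,-15,0]
    - [0.1,15,-40,-15,0]
    - [0.1,10,-35,-15,0]
    - [0.1,0,0,-15,0]
    - [0.1,0,0,0,0]

```text
clock: 25.78
position: [0.4539, -0.3351, 0.0474]
eef_rot: [[-0.977, -0.212, -0.004], [-0.212, 0.977, 0.002], [0.004, 0.003, -1.0]]
contact_force: [0.1, -0.9, -3.0]
grip_width: 0.208
finger_force: 30.0
```

Run:
```python
from cov import *
P=np.array(s["position"]);R=np.array(s["eef_rot"]);d=-R[:,0];pv=P-[0,0,.009]
sil("side")
T={n:cam(n) for n in("top","side")}
for n,c in T.items():
    pr=np.array([proj(c,pv+L*(d*np.cos(t)-[0,0,np.sin(t)])) for t in(-.1,.0,.2) for L in(.165,.075)]);print(pr.round(1).tolist());blade(n,(*(pr.min(0)-8),*(pr.max(0)+8)))
```

```text
[ 0.45394755 -0.33505287  0.04742512] 25.775 [ 0.12846088 -0.90192136 -2.98376854]
side expected seated [[320.4, 177.0], [315.5, 188.8], [288.2, 183.3], [294.1, 172.1]] blob [290, 174, 31, 15, 332] [305.1 180.7]
[[290, 184], [315, 188], [320, 177], [294, 174]]
[[417.8, 175.1], [425.1, 202.6], [416.8, 176.2], [424.6, 203.0], [415.3, 179.9], [423.8, 204.5]]
top [407, 173, 26, 39, 730] ends [407.3 173.3] [431.2 210.8]
[[337.2, 136.6], [358.5, 142.0], [336.9, 139.8], [358.2, 143.4], [337.4, 146.4], [358.3, 146.4]]
side [337, 140, 22, 9, 65] ends [337.2 140.8] [357.1 145. ]
```

Emit:
play_rows:
  series:
    - [0.1,0,0,-10,0]
    - [0.1,0,0,-8,0]
    - [0.1,0,0,-3,0]
    - [0.1,0,0,0,0]
    - [0.1,0,0,-2,0]
    - [0.1,0,0,0,0]
  force: 4

```text
clock: 26.68
position: [0.456, -0.3361, 0.0262]
eef_rot: [[-0.977, -0.213, 0.001], [-0.213, 0.977, -0.0], [-0.001, -0.0, -1.0]]
contact_force: [-1.0, 0.1, 0.5]
grip_width: 0.205
finger_force: 4.0
```

Emit:
play_rows:
  series:
    - [0.45,0,0,0,0]
    - [0.45,0,0,0,0]
    - [0.45,0,0,0,0]
    - [0.45,0,0,0,0]
    - [1,0,0,15,0]
    - [1,0,0,30,0]
    - [1,0,0,40,0]
    - [1,0,0,40,0]

```text
clock: 27.68
position: [0.4558, -0.336, 0.1533]
eef_rot: [[-0.977, -0.213, 0.001], [-0.213, 0.977, -0.001], [-0.001, -0.001, -1.0]]
contact_force: [0.5, -0.2, 0.2]
grip_width: 0.821
finger_force: 0.0
```

Run:
```python
from h import *
s=manip.state();P=np.array(s["position"]);R=np.array(s["eef_rot"]);d=-R[:,0];d[2]=0;print(P,s["clock"])
pv=np.array([P[0],P[1],.012]);E={}
for n in("top","side"):
    c=cam(n);pr=np.array([proj(c,pv+L*d) for L in(.165,.075,-.025)]);print("flat pred",pr.round(1).tolist());blade(n,(*(pr.min(0)-8),*(pr.max(0)+8)))
```

```text
[ 0.45579106 -0.33601142  0.15330831] 27.675
flat pred [[415.6, 177.8], [423.3, 204.2], [432.0, 234.3]]
top [407, 169, 32, 73, 1063] ends [437.2 169.2] [407.  240.5]
flat pred [[336.4, 144.7], [357.4, 148.3], [381.3, 152.5]]
side [337, 145, 21, 8, 64] ends [337.3 145.3] [357.  149.5]
```

The bar is lying flat: its side-view blade matches the flat prediction to about 1 px. Now to the cover.

Emit:
play_rows:
  series:
    - [1,14,40,0,0]
    - [1,16,46,0,0]
    - [1,16,46,0,0]
    - [1,16,46,0,0]
    - [1,16,46,0,0]
    - [1,16,46,-10,0]
    - [1,16,46,-15,0]
    - [1,2,5,-10,0]

```text
clock: 28.78
position: [0.5684, -0.0124, 0.1156]
eef_rot: [[-0.976, -0.216, 0.0], [-0.216, 0.976, 0.0], [-0.0, 0.0, -1.0]]
contact_force: [0.4, -0.6, 0.4]
grip_width: 0.998
finger_force: 0.0
```

Emit:
play_rows:
  series:
    - [1,0,0,-15,0]
    - [1,0,0,-10,0]
    - [1,0,0,0,0]
    - [1,0,0,0,0]

```text
clock: 29.28
position: [0.568, -0.0157, 0.0913]
eef_rot: [[-0.977, -0.212, 0.001], [-0.212, 0.977, -0.0], [-0.001, -0.0, -1.0]]
contact_force: [-0.3, 0.2, 0.4]
grip_width: 0.999
finger_force: 0.0
```

Emit:
play_rows:
  series:
    - [1,0,1,-10,0]
    - [1,0,0,-7,0]
    - [1,0,0,-2.5,0]
    - [1,0,0,0,0]

```text
clock: 29.78
position: [0.5677, -0.0139, 0.0712]
eef_rot: [[-0.977, -0.213, -0.001], [-0.213, 0.977, -0.0], [0.001, -0.0, -1.0]]
contact_force: [0.0, -0.4, 0.3]
grip_width: 1.001
finger_force: 0.0
```

Emit:
play_rows:
  series:
    - [0.5,0,0,0,0]
    - [0.5,0,0,0,0]
    - [0.5,0,0,0,0]
    - [0.5,0,0,0,0]
    - [0.5,0,0,0,0]
  force: 35

```text
clock: 30.4
position: [0.5679, -0.014, 0.0716]
eef_rot: [[-0.977, -0.213, 0.0], [-0.213, 0.977, -0.0], [-0.0, -0.0, -1.0]]
contact_force: [0.5, -0.6, -0.2]
grip_width: 0.728
finger_force: 35.0
```

Emit:
play_rows:
  series:
    - [0.5,0,0,4,0]
    - [0.5,0,0,6,0]
    - [0.5,0,0,8,0]
    - [0.5,0,0,10,0]
    - [0.5,0,0,15,0]
    - [0.5,0,0,20,0]
    - [0.5,0,0,20,0]
    - [0.5,0,0,0,0]
  force: 50

```text
clock: 31.4
position: [0.5691, -0.0137, 0.1569]
eef_rot: [[-0.977, -0.213, 0.005], [-0.213, 0.977, 0.001], [-0.005, -0.0, -1.0]]
contact_force: [-0.1, -0.2, -0.6]
grip_width: 0.724
finger_force: 50.0
```

Run:
```python
from h import *
s=manip.state();P=np.array(s["position"]);print(P,s["clock"],s["grip_width"],s["contact_force"])
R=np.array(s["eef_rot"]);d=-R[:,0];l=R[:,1]
c=cam("side");im=manip.capture("side");np.save("lift_side.npy",im)
# side visible edge of plate (world +y side): predicted front/back corners for several tilts
f=P-[0,0,.013]+l*.032
for t in(0,10,20,40): 
    r=np.radians(t);u=d*np.cos(r)-np.array([0,0,np.sin(r)]);print(t,proj(c,f-u*.015).round(1),proj(c,f+u*.085).round(1))
g=im[...,2];p0=proj(c,f+d*.04).astype(int);m=(im.max(2)<80).astype(np.uint8);m[:, :p0[0]-45]=0;m[:,p0[0]+60:]=0;m[:p0[1]-45]=0;m[p0[1]+45:]=0
N,L,S,Ce=cv2.connectedComponentsWithStats(m)
for i in range(1,N):
    if S[i,4]>40:
        cn=max(cv2.findContours((L==i).astype(np.uint8),0,2)[0],key=cv2.contourArea);print(S[i].tolist(),cv2.approxPolyDP(cn,2.5,True)[:,0].tolist())
```

```text
[ 0.56906499 -0.01372385  0.156907  ] 31.4 0.7239241136274221 [-0.07651677 -0.17589028 -0.59818972]
0 [314.8 168.3] [286.5 162.9]
10 [314.8 167.7] [287.1 166.4]
20 [314.6 167.1] [288.4 169.8]
40 [313.8 165.9] [292.8 176.2]
[287, 120, 51, 52, 1210] [[331, 123], [327, 120], [308, 123], [305, 138], [295, 149], [287, 167], [314, 171], [324, 142], [337, 134], [331, 129]]
[287, 122, 19, 12, 56] [[305, 122], [297, 131], [287, 131], [298, 133]]
[319, 153, 40, 57, 778] [[358, 153], [356, 161], [344, 170], [324, 168], [322, 173], [332, 176], [323, 199], [328, 205], [321, 204], [319, 208], [331, 209], [341, 181], [358, 180], [358, 170], [354, 168], [358, 165]]
[256, 182, 13, 12, 93] [[256, 193], [263, 192], [268, 186], [257, 182], [260, 186]]
[291, 192, 16, 13, 146] [[292, 192], [293, 203], [306, 201], [304, 195], [302, 198], [302, 194]]
```

The cover is in the gripper (63 mm), tilted about 7° with the rear edge low. Carrying it to the mat.

Emit:
play_rows:
  series:
    - [0.5,0,25,5,0]
    - [0.5,-8,40,0,0]
    - [0.5,-12,45,0,0]
    - [0.5,-14,45,0,0]
    - [0.5,-14,45,0,0]
    - [0.5,-14,45,0,0]
    - [0.5,-12,38,-5,0]
    - [0.5,-10,18,-15,0]

```text
clock: 32.45
position: [0.4832, 0.2889, 0.1388]
eef_rot: [[-0.977, -0.214, 0.0], [-0.214, 0.977, 0.001], [-0.0, 0.0, -1.0]]
contact_force: [-1.1, -0.0, -1.0]
grip_width: 0.727
finger_force: 50.0
```

Emit:
play_rows:
  series:
    - [0.5,0,0,-25,0]
    - [0.5,0,0,-25,0]
    - [0.5,0,0,-20,0]
    - [0.5,0,0,-10,0]
    - [0.5,0,0,0,0]

```text
clock: 33.08
position: [0.4833, 0.2862, 0.0583]
eef_rot: [[-0.977, -0.212, -0.002], [-0.212, 0.977, -0.002], [0.002, -0.002, -1.0]]
contact_force: [-0.4, -0.2, -1.3]
grip_width: 0.729
finger_force: 50.0
```

Emit:
play_rows:
  series:
    - [0.5,0,0,-6,0]
    - [0.5,0,0,-4,0]
    - [0.5,0,0,-3,0]
    - [0.5,0,0,0,0]

```text
clock: 33.58
position: [0.4837, 0.287, 0.0464]
eef_rot: [[-0.977, -0.213, -0.0], [-0.213, 0.977, -0.0], [0.0, -0.0, -1.0]]
contact_force: [0.0, -0.4, -1.0]
grip_width: 0.727
finger_force: 50.0
```

Emit:
play_rows:
  series:
    - [0.5,0,0,-2,0]
    - [0.5,0,0,-2,0]
    - [0.5,0,0,0,0]
  force: 10

```text
clock: 33.95
position: [0.4838, 0.2871, 0.0425]
eef_rot: [[-0.977, -0.213, 0.0], [-0.213, 0.977, 0.0], [-0.0, 0.0, -1.0]]
contact_force: [0.2, -0.0, 0.1]
grip_width: 0.731
finger_force: 10.0
```

Emit:
play_rows:
  series:
    - [0.5,0,0,-2,0]
    - [0.5,0,0,-2,0]
    - [0.5,0,0,0,0]
    - [0.9,0,0,0,0]
    - [1,0,0,0,0]
    - [1,0,0,0,0]
    - [1,0,0,0,0]
  force: 5

```text
clock: 34.83
position: [0.4838, 0.2871, 0.0385]
eef_rot: [[-0.977, -0.213, 0.0], [-0.213, 0.977, 0.0], [-0.0, 0.0, -1.0]]
contact_force: [-0.1, 0.5, -0.5]
grip_width: 0.992
finger_force: 0.0
```

Emit:
play_rows:
  series:
    - [1,0,0,15,0]
    - [1,0,0,30,0]
    - [1,0,0,40,0]
    - [1,-5,-20,40,0]
    - [1,-10,-50,20,0]
    - [1,-10,-50,0,0]
    - [1,-10,-50,0,0]
    - [1,-10,-50,0,0]

```text
clock: 35.83
position: [0.4384, 0.0656, 0.1848]
eef_rot: [[-0.977, -0.213, 0.002], [-0.213, 0.977, 0.001], [-0.002, 0.0, -1.0]]
contact_force: [0.4, -0.4, -0.2]
grip_width: 0.999
finger_force: 0.0
```

Run:
```python
from h import *
s=manip.state();print(s["position"],s["clock"])
M=np.array([.533,.3077]);a=np.radians(-7.4)
for n in("side","top"):
    c=cam(n);im=manip.capture(n);np.save("end_"+n+".npy",im);p=proj(c,[.52,.295,.024]).astype(int)
    m=(im.max(2)<85).astype(np.uint8);k=np.zeros_like(m);k[p[1]-25:p[1]+25,p[0]-28:p[0]+28]=m[p[1]-25:p[1]+25,p[0]-28:p[0]+28]
    N,L,S,C=cv2.connectedComponentsWithStats(k);i=1+S[1:,4].argmax();cn=max(cv2.findContours((L==i).astype(np.uint8),0,2)[0],key=cv2.contourArea)
    q=cv2.approxPolyDP(cn,3,True)[:,0];w=np.array([onz(c,u,.022)[:2] for u in q]);print(n,S[i].tolist(),q.tolist(),w.round(3).tolist())
    r=onz(c,C[i],.022)[:2]-M;print("centre rel mat",[r@[np.cos(a),np.sin(a)],r@[-np.sin(a),np.cos(a)]])
c=cam("top");im=np.load("end_top.npy").astype(int);t0=np.load("top0.npy").astype(int)
# selector: inlay pixel (bright inside dark disc) & bystanders change
for n,x,y,z in[("tube",.715,.24,.05),("insul",.774,.085,.02),("plug1",.426,.121,.01),("plug2",.42,-.171,.01),("mic",.72,-.275,.06),("mug",.597,.434,.05)]:
    u,v=proj(c,[x,y,z]).astype(int);print(n,np.abs(im-t0)[v-14:v+14,u-14:u+14].mean().round(1))
g=im.sum(2)[150:225,270:360];t1=np.load("top1.npy").astype(int).sum(2)[150:225,270:360];print("selector region diff vs after OFF",np.abs(g-t1)[28:65,14:40].mean())
bl=cam("top")
```

```text
[0.43842667 0.06563876 0.18480432] 35.825
side [261, 244, 45, 25, 633] [[261, 260], [291, 268], [298, 251], [305, 250], [269, 244]] [[0.555, 0.34], [0.461, 0.322], [0.474, 0.259], [0.457, 0.245], [0.568, 0.278]]
centre rel mat [np.float64(-0.019031128134527175), np.float64(-0.013342169549673218)]
top [219, 196, 23, 28, 414] [[237, 196], [219, 200], [224, 223], [241, 214]] [[0.566, 0.275], [0.555, 0.332], [0.48, 0.315], [0.507, 0.261]]
centre rel mat [np.float64(-0.004819982167116821), np.float64(-0.011725592972479649)]
tube 14.3
insul 15.1
plug1 42.0
plug2 14.3
mic 16.3
mug 19.1
selector region diff vs after OFF 186.75363825363826
```

Emit:
play_rows:
  series:
    - [1,0,-50,10,0]
    - [1,0,-55,10,0]
    - [1,0,-55,10,0]
    - [1,-10,-55,10,0]
    - [1,-20,-55,10,0]
    - [1,-30,-55,0,0]
    - [1,-30,-50,0,0]
    - [1,-30,-50,0,0]

```text
clock: 36.92
position: [0.3182, -0.3594, 0.2347]
eef_rot: [[-0.977, -0.213, 0.002], [-0.213, 0.977, -0.001], [-0.002, -0.002, -1.0]]
contact_force: [1.6, -0.3, -0.9]
grip_width: 1.002
finger_force: 0.0
```

Run:
```python
from h import *
print(manip.state()["position"])
c=cam("top");im=manip.capture("top").astype(int);t0=np.load("top0.npy").astype(int)
for n,x,y,z in[("tube",.715,.24,.05),("insul",.774,.085,.02),("plug1",.426,.121,.01),("plug2",.42,-.171,.01),("mic",.72,-.275,.06),("mug",.597,.434,.05)]:
    u,v=proj(c,[x,y,z]).astype(int);print(n,np.abs(im-t0)[v-14:v+14,u-14:u+14].mean().round(1))
g=im.sum(2)[150:225,270:360];t1=np.load("top1.npy").astype(int).sum(2)[150:225,270:360];a=np.load("top0.npy").astype(int).sum(2)[150:225,270:360]
print("selector region diff: now-OFF",np.abs(g-t1)[28:65,14:40].mean(),"start-OFF",np.abs(a-t1)[28:65,14:40].mean())
p=proj(c,[.52,.295,.024]).astype(int);m=(im.max(2)<70).astype(np.uint8);k=np.zeros_like(m);k[p[1]-25:p[1]+25,p[0]-28:p[0]+28]=m[p[1]-25:p[1]+25,p[0]-28:p[0]+28]
cn=max(cv2.findContours(k,0,2)[0],key=cv2.contourArea);w=[onz(c,u,.024)[:2].round(3).tolist() for u in cv2.boxPoints(cv2.minAreaRect(cn))];print("cover",w,np.mean(w,0))
cs=cam("side");d=np.array([.977,.213,0]);pv=np.array([.4558,-.336,.012]);pr=np.array([proj(cs,pv+L*d) for L in(.165,.075)]);print(pr);blade("side",(*(pr.min(0)-8),*(pr.max(0)+8)))
```

```text
[ 0.31820459 -0.35935595  0.23474076]
tube 6.6
insul 6.8
plug1 6.6
plug2 9.2
mic 7.1
mug 8.5
selector region diff: now-OFF 7.801455301455301 start-OFF 50.5977130977131
cover [[0.556, 0.333], [0.568, 0.274], [0.474, 0.252], [0.462, 0.31]] [0.515   0.29225]
[[336.3624148  144.67715277]
 [357.41753119 148.31536307]]
side [337, 145, 21, 8, 63] ends [337.3 145.3] [357.  149.5]
```

The selector is still at OFF. The cover is flat near the mat's middle, the bar is flat and clear, and the bystanders haven't moved. Handing in.

```bash
python3 -c "
from station import manip
print(manip.sign_off())"
```

```text
the job is handed in; nothing more can be done
None
```

The job is handed in (no score came back): the selector is at OFF, the battery cover was levered loose with the pry bar and lies flat near the middle of the mat, the bar lies flat on the desk clear of analyser and cover, and my last pictures show nothing else moved.

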